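# Clamp a pleated filter square in the twin-knob bench clamp

## Robot

A 6-joint arm with a two-finger parallel gripper is mounted at the origin on the work surface. World frame = base frame: x ahead of the robot, y to its left, z up, the work surface at z = 0. Lengths are in m, angles in degrees, forces in N, time in s.
With the tool pointing down it reaches from about 0.35 to 0.925 m from the base axis. Payload 6.4 kg.
Tool frame: the origin (TCP) lies on the centre line of the jaws, within the pads' length; the fingertips stand 8 mm ahead of it and the grasp point (between the pads) lies 11 mm behind it; z points along the fingers, y is the line along which they close (so a half turn about z gives the same grasp; the last joint's range is limited). The gripper opens to 94 mm and grips with 3 to 60 N. Pads are 16 mm wide; open, the fingers measure 119 mm over their backs; the gripper's body (75 mm by 177 mm) begins 78 mm behind the grasp point.
Start: joints at [-77.985, 14.043, 89.255, -0, 76.702, -9.975], TCP at [0.243, -0.603, 0.213] pointing down, gripper open.
Joint ranges: [-179.41, 179.41], [-58.25, 129.5], [7.25, 145.43], [-54.29, 234.29], [11.92, 165.04], [-157.13, 157.13]. Speed limits (degrees/s): [147.25, 147.25, 180, 180, 180, 180].

## Interface

Orientations are given as a 3x3 rotation matrix whose columns are the frame's x, y, z axes.
In Python, from rig import ctrl gives the robot as it stands. The module is installed in compiled form; this text tells all that it offers.
- The arm moves only by the shell command python3 -m inch 'ROWS' [OPENING] [FORCE]. ROWS is JSON, one flat list of numbers, 6 for each row, row after row: the shift along the tool's x, y, z scaled (see below), then the turn, a rotation vector about the tool's x, y, z scaled (see below). A call has 1 to 12 rows; each row is the pose to reach, as a shift and turn from the pose commanded when the call began, along the tool's axes at that moment; what a row does not reach only later rows make up. The controller multiplies each number of a shift by 0.5 m and each number of a turn by 60 degrees. A row lasts 1/8 s, in which the tool goes at most 62.5 mm and 10.7 degrees, less where a joint would pass 70% of its speed; a pose out of reach is approached as far as the arm can. A call with a number of a shift or a turn outside -1 to 1 is refused whole. A call with a gripper value outside its range is refused whole. OPENING is the opening, from -1 (shut) to 1 (fully open), so that 0 is half open, set as the call begins (- or left out, the last holds). The fingers move at their own pace and stop on an object; FORCE is the grip in N (left out, the last holds). Time passes only in rows, so rows that repeat a pose let the fingers close. It gives the time, the measured TCP pose, the force, the opening and the grip force at its end, in the units of the state.
- ctrl.get_obs(): the state, without advancing time (a new reading comes with each control period).
- ctrl.read_camera(name): name is "scene" or "side" or "wrist"; returns (picture, depth): 480x640x3 uint8, blue, green, red; 480x640 float32, m along the optical axis (not along the pixel's ray), 0 where there is no reading.
- ctrl.camera_params(name): a dict with "vertical_fov" (degrees; the focal length in pixels is half the picture's height over the tangent of half this angle, whatever the lens; pixels are square), "cx", "cy" (the principal point, pixels), "T" (4x4, takes a point from camera to world coordinates). Camera axes: x right, y down, z forward; pixel columns grow to the right and rows downward; lengths in m; the calibration is good to about 2 mm. A picture is of the moment at which its call begins: read the wrist's pose just before it. camera_params takes no time and is no camera call; for the wrist camera it gives the pose at the moment of the call.
- ctrl.sign_off(): hands the job in; it is judged then, once.
The state is a dict: "time_s": time; "joints": joint angles; "joint_vel": joint speeds; "joint_torque": joint torques, N m; "tcp_pos": TCP position; "tool_rot": TCP orientation; "force": force on the tool from outside, world axes, zero at the start; "wrist_torque": the same for the moment, N m; "finger_gap": finger opening in m; "grasp_force": force on a finger pad.
Only numpy, scipy, OpenCV 4.12 (cv2) and the standard library are available. Lean on these libraries where they do the work, as an engineer would, in place of code of your own. Each camera call takes 0.05 s, during which the arm holds its last target. There are 200 camera calls.

## Task

Stand the pleated filter cartridge upright on the bed of the blue bench clamp, between the far jaw and the moving jaw, so that it can be brushed out. Then wind the moving jaw in with its two orange knobs, a little on one and a little on the other in turn so that the jaw stays square, until both white pads hold the cartridge snugly without crushing its frame, and let go. Leave the cup, the brush and the nozzle where they are.

Things in the scene. Friction and masses are not known exactly. Their poses are not given: they have to be found in the camera images.
- clamp: fixed bench clamp: steel plate 142 x 340 x 12 mm, blue far jaw (50 mm high) and two blue knob housings. Origin on the bench under the middle of the bed; +x points from the moving jaw to the far jaw, +y to the left knob. Knob axes are at x -60, y +140 and -140 mm; housing tops 47 mm high
- clamp_bed (a point): point on the plate's top, 12 mm above the bench, over the clamp's origin, where the cartridge stands. On the far jaw two yellow sprung buffers, 26 mm wide, 60 mm either side of the middle, face it at x = 34 mm in the clamp frame or up to 6.5 mm nearer: unknown, it differs each time; each gives way 1 mm per 10 N
- jaw: aluminium moving jaw, 292 mm long, 14 mm thick, top 48 mm above the bench, on two toothed racks. Origin at the left rack, in the plane of the pads' faces; +x is its pushing direction, +y along it to the left; square when parallel to the clamp's axes. Starts square, the pads 22 mm on the -x side of the bed point. If one end leads the other by over 12 mm (0.043 rad) the racks bind: job spoilt
- jaw_left (a point): point on the moving jaw, in the plane of the pads' faces, 140 mm left of the mid line, abreast of the left knob: shows how far the left end is wound in
- jaw_right (a point): the same abreast of the right knob, 280 mm from jaw_left
- left_knob_grip (a point): orange wing knob: bar 46 mm long (its x axis), 14 mm thick, 57 to 87 mm above the bench, on a black disc. Point on the upright turning axis, 77 mm high. Clockwise seen from above pushes this end of the jaw forward 10 mm per rad. Friction of 0.26 N m holds the knob; each newton with which this end of the jaw pushes adds 0.01 N m to the moment needed to turn it on
- right_knob_grip (a point): the same wing knob for the right end of the jaw; also clockwise to push forward, same friction
- left_pad: smooth white nylon pad 30 x 30 mm, 6 mm thick, on the moving jaw 60 mm left of its middle; origin at its face, 33 mm above the bench. Snug: it presses on the cartridge with about 12 N (6 to 18 N); over 25 N the cartridge's frame cracks.
- right_pad: the same pad 60 mm right of the jaw's middle, same limits
- cartridge: loose filter cartridge of about 160 g: box with grey frame and white pleats, 40 mm (its x) x 150 mm (its y) x 55 mm high, with a grey pull tab on top; top of tab 87 mm above the underside. Origin at the centre of the underside. Alike front and back; in the clamp its 150 mm side lies along the jaws, and the moving jaw slides it against the yellow buffers
- cartridge_tab (a point): point on the pull tab, over the cartridge's middle, 77 mm above its underside; the tab is 14 mm thick (x), 60 mm long (y) and stands from 55 to 87 mm; grip it across the 14 mm
- cup: bystander: grey cyclone cup, 98 mm wide, 110 mm high, open top; origin at the centre of its underside
- brush: bystander: lying brush with beech handle, 190 mm long along its x; origin at its middle, underside
- nozzle: bystander: lying clear crevice nozzle, 200 mm long along its x, 38 mm wide; origin at its middle, underside

How it is judged:
By the outcome, as a careful person would: the job done as asked, in the order asked, and still so for the second after the job is handed in, with the robot touching nothing.
It also fails if it takes over 72 s, if anything falls off the work surface, if the arm or the gripper's body presses on something with over 40 N, if the wrist force passes 120 N, or if a joint passes its speed limit or range.

## Working session

There is one attempt and no reset: what is moved stays moved. The work goes in short steps, Python scripts to look and compute and a shell command to move; the robot and the scene stay as the last step left them, time stands still between calls to the robot, and variables do not carry over. Pictures are saved under pics/ and viewed, at most 10 in all, crops included, and the job is handed in when it is done.

```bash
ls; mkdir -p pics; cat > h.py <<'E'
import numpy as np, cv2
from rig import ctrl
def K(n):
    p=ctrl.camera_params(n); f=240/np.tan(np.radians(p["vertical_fov"]/2)); return f,p["cx"],p["cy"],np.array(p["T"])
def cloud(n,d):
    f,cx,cy,T=K(n); v,u=np.mgrid[0:480,0:640]
    P=np.stack([(u-cx)/f*d,(v-cy)/f*d,d],-1); return P@T[:3,:3].T+T[:3,3]
def shot(n,name):
    f=K(n); im,d=ctrl.read_camera(n); W=cloud(n,d); cv2.imwrite(f"pics/{name}.png",im); np.savez(f"{name}.npz",im=im,d=d,W=W); return im,d,W
E
python3 - <<'E'
from h import *
a=shot("scene","s0"); b=shot("side","d0")
for n in("scene","side"): print(n,K(n))
o=ctrl.get_obs(); print(o["time_s"],o["tool_rot"],o["force"],o["finger_gap"])
E
```

```text
pics
scene (np.float64(513.4497401850242), 323.7217152995401, 237.35639483856707, array([[ 0.8336734 ,  0.46149775, -0.303329  ,  0.88000651],
       [ 0.55221728, -0.68996126,  0.46798455, -0.54252124],
       [ 0.00668856, -0.55764978, -0.83004938,  1.04080884],
       [ 0.        ,  0.        ,  0.        ,  1.        ]]))
side (np.float64(553.9724079890597), 312.0026140960017, 239.40646667951134, array([[-0.95296606, -0.186694  ,  0.23874889,  0.22178765],
       [-0.30284556,  0.61735487, -0.72605614,  0.95290105],
       [-0.01184247, -0.76421091, -0.64485769,  0.91537944],
       [ 0.        ,  0.        ,  0.        ,  1.        ]]))
0.1 [[ 9.27245821e-01  3.74452989e-01 -3.83778714e-04]
 [ 3.74453090e-01 -9.27244365e-01  1.66431573e-03]
 [ 2.67351350e-04 -1.68693693e-03 -9.99998541e-01]] [0.90242102 0.49690788 0.1685546 ] 0.09364211929474377
```

View pics/s0.png

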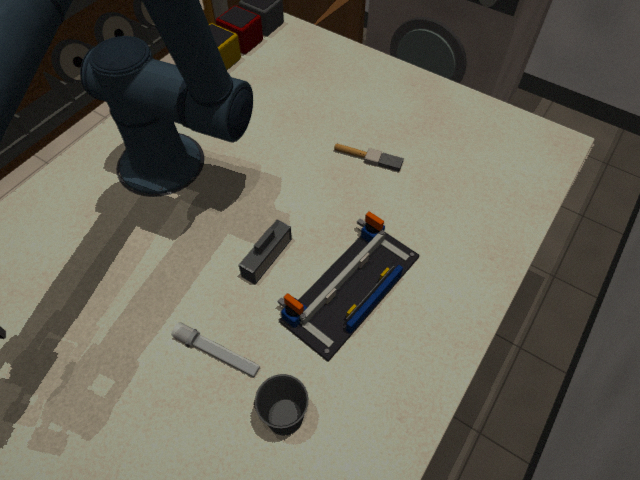

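View pics/d0.png

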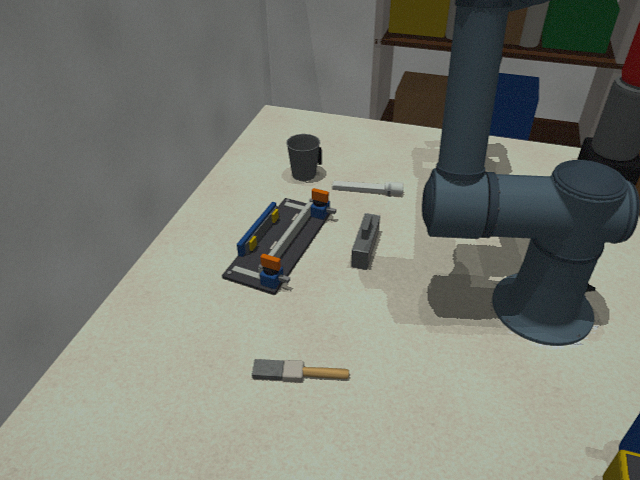

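The scene camera shows the clamp, with knobs at about (373,222) and (293,303), blue far jaw at (376,296), and the cartridge standing upright at (265,250). Next I measure the knobs, clamp axes and cartridge from depth.

```bash
python3 - <<'E'
from h import *
for n in("s0","d0"):
    z=np.load(n+".npz"); im,W=z["im"],z["W"]; hsv=cv2.cvtColor(im,cv2.COLOR_BGR2HSV)
    inb=(np.hypot(W[...,0]-.0,W[...,1])>.3)&(W[...,2]>-.01)&(W[...,2]<.15)&(W[...,0]<1.0)&(z["d"]>0)
    H,S,V=hsv[...,0],hsv[...,1],hsv[...,2]
    for nm,m in(("orange",(H>3)&(H<15)&(S>200)&(V>120)),("yellow",(H>18)&(H<32)&(S>180)),("blue",(H>100)&(H<125)&(S>180))):
        m=(m&inb).astype(np.uint8); c,l,st,ce=cv2.connectedComponentsWithStats(m)
        for i in range(1,c):
            if st[i,4]<25: continue
            P=W[l==i]; t=P[P[:,2]>np.percentile(P[:,2],97)-.006]
            r=cv2.minAreaRect((t[:,:2]*1000).astype(np.float32))
            print(n,nm,st[i,4],ce[i].round(),"top",t.mean(0).round(4),"zmax",P[:,2].max().round(3),"rect",np.round(r[0]),np.round(r[1]),round(r[2],1))
    # cartridge: plausible blob
    m=(inb&(W[...,2]>.015)).astype(np.uint8); c,l,st,ce=cv2.connectedComponentsWithStats(m)
    for i in range(1,c):
        if st[i,4]<150: continue
        P=W[l==i]; 
        for lo,hi in((.045,.062),(.078,.1)):
            t=P[(P[:,2]>lo)&(P[:,2]<hi)]
            if len(t)>20:
                r=cv2.minAreaRect((t[:,:2]*1000).astype(np.float32)); print(n,"blob",st[i],lo,len(t),"z",np.median(t[:,2]).round(3),np.round(r[0]),np.round(r[1]),round(r[2],1))
    k=W[inb&(abs(W[...,2])<.01)]; print("table z",np.median(k[:,2]))
E
```

```text
s0 orange 77 [375. 217.] top [0.5979 0.1063 0.0866] zmax 0.091 rect [598. 107.] [13. 41.] 81.8
s0 orange 108 [293. 301.] top [ 0.5666 -0.1716  0.0866] zmax 0.09 rect [ 567. -171.] [13. 43.] 82.7
s0 yellow 531 [229.  49.] top [-0.1154  0.433   0.0899] zmax 0.095 rect [-147.  425.] [ 90. 107.] 89.6
s0 yellow 42 [384. 272.] top [0.6806 0.0156 0.0474] zmax 0.052 rect [680.  16.] [26.  8.] 83.0
s0 yellow 45 [351. 309.] top [ 0.6667 -0.1029  0.0466] zmax 0.05 rect [ 667. -102.] [27.  7.] 80.7
s0 blue 111 [367. 234.] top [0.596  0.0886 0.0495] zmax 0.055 rect [596.  88.] [13. 33.] 81.9
s0 blue 708 [374. 299.] top [ 0.6923 -0.0518  0.05  ] zmax 0.055 rect [693. -46.] [189.  14.] 83.3
s0 blue 154 [290. 318.] top [ 0.5688 -0.1887  0.0499] zmax 0.057 rect [ 566. -189.] [37. 15.] 5.8
s0 blob [ 209    0   75   68 2868] 0.045 319 z 0.054 [-103.  542.] [ 24. 315.] 0.2
s0 blob [ 209    0   75   68 2868] 0.078 1643 z 0.09 [-148.  537.] [317. 115.] 89.9
s0 blob [   0    3  166  166 6352] 0.045 1801 z 0.054 [-346.   63.] [101. 628.] 0.1
s0 blob [   0    3  166  166 6352] 0.078 629 z 0.089 [-348.   69.]
[... 2230 characters left out ...]
147. -537.] [ 30. 186.] 47.2
d0 blob [ 578  135   62   51 1443] 0.078 214 z 0.092 [-132. -522.] [ 76. 189.] 47.0
d0 blob [ 227  188  110  102 2261] 0.045 726 z 0.049 [592. -30.] [326.  61.] 83.8
d0 blob [ 227  188  110  102 2261] 0.078 230 z 0.085 [583. -32.] [301.  47.] 83.7
d0 blob [237 202  43  59 888] 0.045 417 z 0.049 [686. -45.] [193.  32.] 83.8
d0 blob [352 213  29  54 949] 0.045 556 z 0.056 [421. -78.] [ 40. 156.] 1.2
d0 blob [352 213  29  54 949] 0.078 117 z 0.087 [421. -78.] [15. 64.] 1.7
d0 blob [ 604  414   36   66 1325] 0.045 208 z 0.054 [-118.  356.] [113.  28.] 65.0
d0 blob [ 604  414   36   66 1325] 0.078 716 z 0.09 [-112.  363.] [124.  31.] 80.2
table z 0.0005565929429394156
```

```bash
cat > t.py <<'E'
# usage: t.py x y z yang(deg, direction of tool y in world; tool pointing down)
import sys
from h import *
from scipy.spatial.transform import Rotation as Ro
o=ctrl.get_obs(); R=np.array(o["tool_rot"]); p=np.array(o["tcp_pos"])
x,y,z,a=map(float,sys.argv[1:5]); a=np.radians(a)
ty=np.array([np.cos(a),np.sin(a),0]); tz=np.array([0,0,-1.]); G=np.c_[np.cross(ty,tz),ty,tz]
s=R.T@(np.array([x,y,z])-p)/.5; r=Ro.from_matrix(R.T@G).as_rotvec(degrees=True)/60
print("t",round(o["time_s"],2),"p",p.round(4),"ya",np.degrees(np.arctan2(R[1,1],R[0,1])).round(2),"q6",round(o["joints"][5],1),"\nshift",s.round(4),"turn",r.round(4),"dist",np.linalg.norm(s*.5).round(3))
E
python3 t.py .42 -.0785 .16 1.2
```

```text
t 0.1 p [ 0.2433 -0.6022  0.2125] ya -68.01 q6 -10.0 
shift [ 0.7199 -0.8386  0.1066] turn [-0.0013 -0.0012 -1.1535] dist 0.555
```

```bash
python3 -m inch '[0.36,-0.42,0.05,0,0,-0.5, 0.72,-0.8386,0.1066,-0.001,-0.001,-0.96, 0.72,-0.8386,0.1066,-0.001,-0.001,-0.96, 0.72,-0.8386,0.1066,-0.001,-0.001,-0.96, 0.72,-0.8386,0.1066,-0.001,-0.001,-0.96, 0.72,-0.8386,0.1066,-0.001,-0.001,-0.96, 0.72,-0.8386,0.1066,-0.001,-0.001,-0.96, 0.72,-0.8386,0.1066,-0.001,-0.001,-0.96, 0.72,-0.8386,0.1066,-0.001,-0.001,-0.96, 0.72,-0.8386,0.1066,-0.001,-0.001,-0.96, 0.72,-0.8386,0.1066,-0.001,-0.001,-0.96]' 0; python3 t.py .42 -.0785 .069 1.2
```

```text
time_s: 1.48
tcp_pos: [0.4201, -0.0792, 0.16]
tool_rot: [[0.18, 0.984, -0.0], [0.984, -0.18, -0.002], [-0.002, 0.0, -1.0]]
force: [-0.1, -0.5, -0.4]
finger_gap: 0.0469
grasp_force: 0.0
t 1.48 p [ 0.4201 -0.0792  0.16  ] ya -10.38 q6 -15.5 
shift [ 0.0017 -0.0004  0.1821] turn [-1.00e-04  1.50e-03 -1.93e-01] dist 0.091
```

```bash
python3 -m inch '[0.0017,-0.0004,0.04,0,0.0015,-0.12, 0.0017,-0.0004,0.09,0,0.0015,-0.193, 0.0017,-0.0004,0.14,0,0.0015,-0.193, 0.0017,-0.0004,0.17,0,0.0015,-0.193, 0.0017,-0.0004,0.182,0,0.0015,-0.193, 0.0017,-0.0004,0.182,0,0.0015,-0.193]' 0 20; python3 -m inch '[0,0,0,0,0,0, 0,0,0,0,0,0, 0,0,0,0,0,0, 0,0,0,0,0,0]' -1 20; python3 t.py .642 -.039 .16 -6.5; python3 -c "
from h import *
shot('wrist','w0')"
```

```text
time_s: 2.22
tcp_pos: [0.4203, -0.0789, 0.0694]
tool_rot: [[-0.02, 1.0, 0.0], [1.0, 0.02, 0.0], [0.0, 0.0, -1.0]]
force: [0.0, -0.6, -0.2]
finger_gap: 0.0466
grasp_force: 0.0
time_s: 2.72
tcp_pos: [0.4203, -0.0784, 0.0694]
tool_rot: [[-0.021, 1.0, 0.001], [1.0, 0.021, -0.0], [-0.0, 0.001, -1.0]]
force: [-0.0, 0.7, 0.9]
finger_gap: 0.0139
grasp_force: 20.0
t 2.73 p [ 0.4203 -0.0784  0.0694] ya 1.18 q6 -27.0 
shift [ 0.0696  0.445  -0.181 ] turn [ 0.0006 -0.      0.1279] dist 0.243
```

View pics/w0.png

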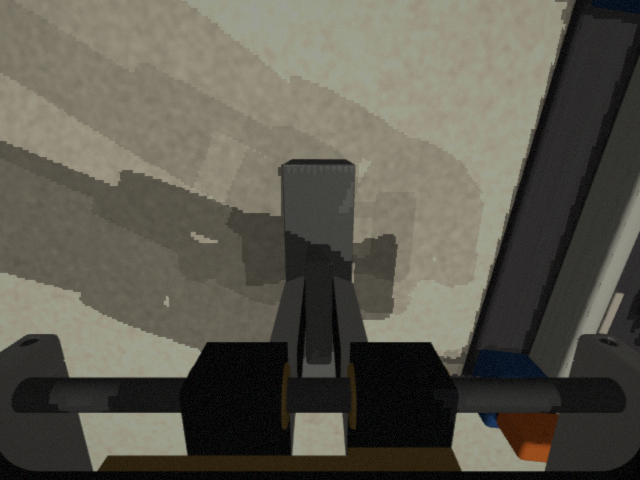

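```bash
python3 t.py .6458 -.0395 .16 -6.5; python3 -m inch '[0,0,-0.06,0,0,0, 0,0,-0.13,0,0,0, 0.02,0.08,-0.181,0,0,0.03, 0.035,0.18,-0.181,0,0,0.06, 0.055,0.28,-0.181,0,0,0.1, 0.067,0.38,-0.181,0,0,0.128, 0.069,0.43,-0.181,0,0,0.128, 0.069,0.452,-0.181,0,0,0.128, 0.069,0.452,-0.181,0,0,0.128, 0.069,0.452,-0.181,0,0,0.128]'; python3 t.py .6458 -.0395 .083 -6.5; python3 -c "
from h import *
shot('scene','s1')
shot('side','d1')
for n in ('s1','d1'):
    z=np.load(n+'.npz'); W=z['W']; X=np.array([.9936,-.1132]); 
    q=W[...,:2]-[.6423,-.0391]; cx=q@X; cy=q@np.array([.1132,.9936])
    m=(abs(cx)<.06)&(abs(cy)<.1)&(z['d']>0)&(W[...,2]>.138)&(W[...,2]<.152)
    r=cv2.minAreaRect((np.c_[cx[m],cy[m]]*1000).astype(np.float32)); print(n,m.sum(),r)
    im=z['im']; cv2.imwrite(f'pics/{n}c.png',cv2.resize(im[150:390,180:500] if n=='s1' else im[100:340,150:470],None,fx=2.5,fy=2.5,interpolation=cv2.INTER_CUBIC))
"
```

```text
t 2.77 p [ 0.4203 -0.0784  0.0694] ya 1.18 q6 -27.0 
shift [ 0.0685  0.4526 -0.181 ] turn [ 0.0006 -0.      0.128 ] dist 0.246
time_s: 4.03
tcp_pos: [0.6444, -0.0393, 0.1595]
tool_rot: [[0.114, 0.994, -0.001], [0.994, -0.114, 0.0], [0.0, -0.001, -1.0]]
force: [0.3, -0.6, -1.6]
finger_gap: 0.014
grasp_force: 20.0
t 4.03 p [ 0.6444 -0.0393  0.1595] ya -6.52 q6 -7.0 
shift [-0.      0.0029  0.153 ] turn [-0.0007 -0.0002 -0.0004] dist 0.077
s1 697 ((0.5870914459228516, -9.040359497070312), (137.38023376464844, 42.48267364501953), 89.2662124633789)
d1 537 ((2.324045181274414, -1.8723373413085938), (157.55978393554688, 42.93407440185547), 89.53550720214844)
```

```bash
python3 -m inch '[0,0.001,0.03,0,0,0, 0,0.001,0.08,0,0,0, 0,0.001,0.12,0,0,0, 0,0.001,0.14,0,0,0, 0,0.001,0.15,0,0,0, 0,0.001,0.154,0,0,0, 0,0.001,0.156,0,0,0, 0,0.001,0.156,0,0,0]'; python3 t.py .6458 -.0395 .0814 -6.5
```

```text
time_s: 5.12
tcp_pos: [0.6463, -0.0394, 0.0823]
tool_rot: [[0.113, 0.994, 0.001], [0.994, -0.113, -0.0], [0.0, 0.001, -1.0]]
force: [-0.0, -0.6, -1.4]
finger_gap: 0.0139
grasp_force: 20.0
t 5.12 p [ 0.6463 -0.0394  0.0823] ya -6.51 q6 -7.0 
shift [-0.0003 -0.0009  0.0017] turn [ 0.0011 -0.0001 -0.0001] dist 0.001
```

View pics/s1c.png

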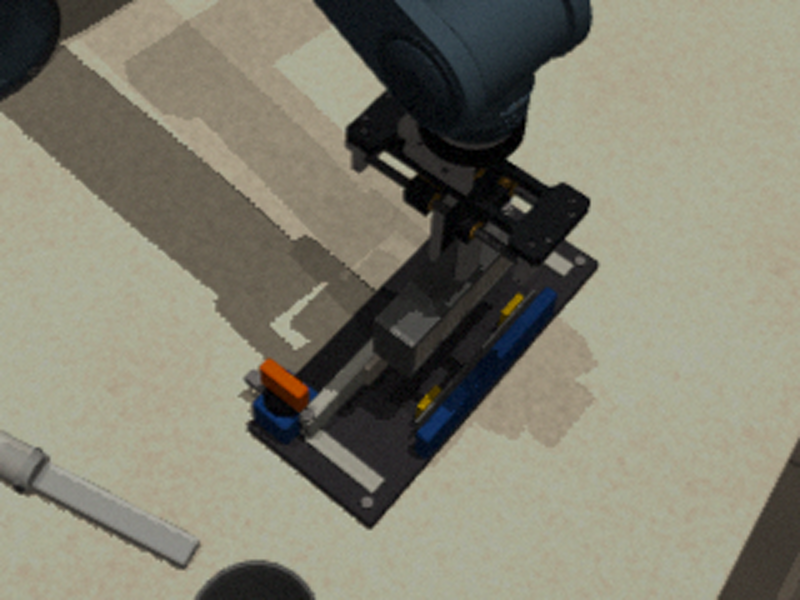

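The cartridge is held aligned above the bed (scene crop: cartridge around (430,320), between the jaw and the yellow buffers at (425,400)/(510,300)). It has since been lowered to just above the bed, so I seat it and release.

```bash
python3 -m inch '[0,0,0.001,0,0,0, 0,0,0.002,0,0,0, 0,0,0.002,0,0,0]'; python3 -m inch '[0,0,0,0,0,0, 0,0,0,0,0,0, 0,0,-0.03,0,0,0, 0,0,-0.09,0,0,0, 0,0,-0.15,0,0,0, 0,0,-0.15,0,0,0]' -0.1 20;  python3 t.py .5668 -.1714 .16 83.5; python3 -c "
from h import *
for c,n in (('scene','s2'),('side','d2')):
    shot(c,n)
    z=np.load(n+'.npz'); W=z['W']; X=np.array([.9936,-.1132]); 
    q=W[...,:2]-[.6423,-.0391]; cx=q@X; cy=q@np.array([.1132,.9936])
    for lo,hi in ((.06,.072),(.09,.102)):
      m=(abs(cx)<.045)&(abs(cy)<.1)&(z['d']>0)&(W[...,2]>lo)&(W[...,2]<hi)
      if m.sum()>5: print(n,m.sum(),cv2.minAreaRect((np.c_[cx[m],cy[m]]*1000).astype(np.float32)),np.median(W[m][:,2]))
    im=z['im']; cv2.imwrite(f'pics/{n}c.png',cv2.resize(im[180:380,240:440] if n=='s2' else im[150:350,170:370],None,fx=3,fy=3,interpolation=cv2.INTER_CUBIC))
"
```

```text
time_s: 5.5
tcp_pos: [0.6463, -0.0394, 0.0814]
tool_rot: [[0.113, 0.994, 0.001], [0.994, -0.113, -0.0], [0.0, 0.001, -1.0]]
force: [-1.0, 0.0, 1.9]
finger_gap: 0.0134
grasp_force: 20.0
time_s: 6.25
tcp_pos: [0.6481, -0.0398, 0.1597]
tool_rot: [[0.113, 0.994, 0.007], [0.994, -0.113, -0.002], [-0.001, 0.007, -1.0]]
force: [-0.2, -0.3, -0.3]
finger_gap: 0.0423
grasp_force: 0.0
t 6.25 p [ 0.6481 -0.0398  0.1597] ya -6.51 q6 -7.0 
shift [-0.2798 -0.1317 -0.0013] turn [ 0.005   0.006  -1.5001] dist 0.155
s2 781 ((2.6371612548828125, -1.7210769653320312), (150.3339385986328, 41.67057800292969), 89.6726303100586) 0.06695754713255986
s2 184 ((3.066905975341797, -2.4092445373535156), (61.441917419433594, 14.736166954040527), 89.88249969482422) 0.09818406598535617
d2 518 ((4.056600570678711, -1.3659744262695312), (155.6767120361328, 43.13579177856445), 89.99305725097656) 0.06756999690892318
d2 120 ((4.870855331420898, -0.7188529968261719), (63.7290153503418, 16.886878967285156), 89.54236602783203) 0.09838986812022138
```

View pics/d2c.png

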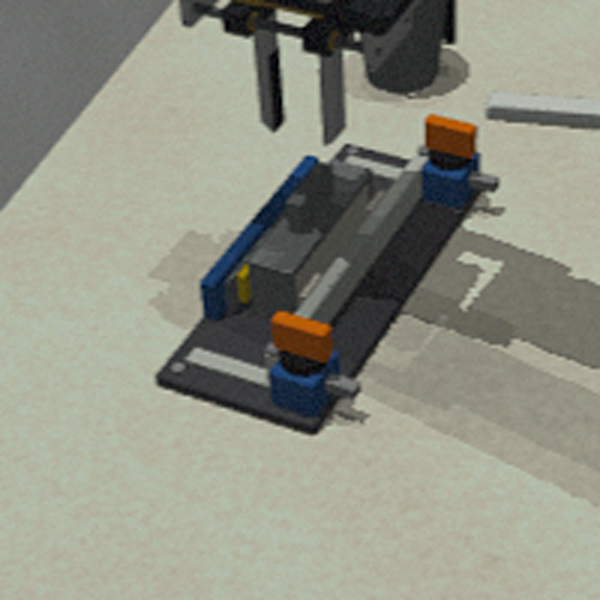

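The side crop shows the cartridge standing square on the bed between the jaw and the yellow buffers (cartridge (310,230), buffer (243,285)). Next is the right knob.

```bash
python3 -m inch '[-0.05,-0.024,0,0,0,-0.15, -0.15,-0.07,0,0,0,-0.32, -0.25,-0.12,0,0,0,-0.5, -0.28,-0.133,0,0,0,-0.68, -0.28,-0.133,0,0,0,-0.86, -0.28,-0.133,0,0,0,-0.96, -0.28,-0.133,0,0,0,-0.96]' -0.1; python3 t.py .5668 -.1714 .069 83.5
```

```text
time_s: 7.22
tcp_pos: [0.563, -0.1705, 0.1539]
tool_rot: [[-0.777, 0.629, -0.002], [0.629, 0.777, 0.002], [0.003, -0.0, -1.0]]
force: [0.2, 0.4, 0.3]
finger_gap: 0.0424
grasp_force: 0.0
t 7.22 p [ 0.563  -0.1705  0.1539] ya 51.0 q6 -78.9 
shift [-0.0075  0.0035  0.1698] turn [ 5.000e-04 -2.700e-03 -5.417e-01] dist 0.085
```

```bash
python3 -m inch '[-0.004,0.002,0.02,0,-0.001,-0.15, -0.0075,0.0035,0.04,0,-0.002,-0.32, -0.0075,0.0035,0.06,0.0005,-0.0027,-0.48, -0.0075,0.0035,0.06,0.0005,-0.0027,-0.542, -0.0075,0.0035,0.06,0.0005,-0.0027,-0.542, -0.0075,0.0035,0.06,0.0005,-0.0027,-0.542]'; python3 t.py .5668 -.1714 .069 83.5
```

```text
time_s: 7.98
tcp_pos: [0.5678, -0.1717, 0.1254]
tool_rot: [[-0.994, 0.113, 0.002], [0.113, 0.994, -0.001], [-0.002, -0.001, -1.0]]
force: [0.4, -0.3, -0.0]
finger_gap: 0.0421
grasp_force: 0.0
t 7.97 p [ 0.5678 -0.1717  0.1254] ya 83.51 q6 -111.3 
shift [0.0024 0.0005 0.1127] turn [-0.0008  0.0022  0.0002] dist 0.056
```

```bash
python3 -m inch '[0.002,0.0005,0.03,0,0.002,0, 0.002,0.0005,0.07,0,0.002,0, 0.002,0.0005,0.1,0,0.002,0, 0.002,0.0005,0.112,0,0.002,0, 0.002,0.0005,0.112,0,0.002,0]'; python3 -m inch '[0,0,0,0,0,0, 0,0,0,0,0,0, 0,0,0,0,0,0, 0,0,0,0,0,0]' -1 50; python3 t.py .5668 -.1714 .069 83.5; python3 -c "
from h import *
o=ctrl.get_obs(); print(o['wrist_torque'])"
```

```text
time_s: 8.6
tcp_pos: [0.5669, -0.1715, 0.069]
tool_rot: [[-0.994, 0.111, -0.0], [0.111, 0.994, -0.001], [0.0, -0.001, -1.0]]
force: [-0.0, -0.3, 0.1]
finger_gap: 0.0419
grasp_force: 0.0
time_s: 9.1
tcp_pos: [0.5674, -0.1725, 0.0702]
tool_rot: [[-0.994, 0.111, 0.001], [0.111, 0.994, -0.003], [-0.002, -0.003, -1.0]]
force: [-0.6, -3.8, 1.5]
finger_gap: 0.0133
grasp_force: 50.0
t 9.1 p [ 0.5674 -0.1725  0.0702] ya 83.61 q6 -111.3 
shift [0.0014 0.002  0.0024] turn [-0.0026  0.0015  0.0018] dist 0.002
[-0.49710749  0.01824401 -0.09229213]
```

```bash
python3 -m inch '[0,0,0,0,0,0.14, 0,0,0,0,0,0.28, 0,0,0,0,0,0.42, 0,0,0,0,0,0.42]'; python3 -c "
from h import *
o=ctrl.get_obs(); print(np.round(o['wrist_torque'],3),np.round(o['force'],1))"; python3 -m inch '[0,0,0,0,0,0, 0,0,0,0,0,0, 0,0,-0.05,0,0,0, 0,0,-0.11,0,0,0, 0,0,-0.11,0,0,0]' -0.1; python3 t.py .5985 .1068 .125 83.5
```

```text
time_s: 9.6
tcp_pos: [0.5673, -0.1728, 0.0702]
tool_rot: [[-0.852, 0.523, 0.001], [0.523, 0.852, -0.003], [-0.003, -0.002, -1.0]]
force: [-1.5, -5.5, 2.4]
finger_gap: 0.0135
grasp_force: 50.0
[-0.907  0.183 -0.258] [-1.5 -5.5  2.4]
time_s: 10.22
tcp_pos: [0.5688, -0.172, 0.1271]
tool_rot: [[-0.852, 0.523, 0.005], [0.523, 0.852, -0.003], [-0.006, 0.0, -1.0]]
force: [0.4, -0.2, -0.7]
finger_gap: 0.0422
grasp_force: 0.0
t 10.22 p [ 0.5688 -0.172   0.1271] ya 58.46 q6 -86.2 
shift [0.2411 0.5062 0.0027] turn [-0.0012  0.0058 -0.4174] dist 0.28
```

```bash
python3 -m inch '[0.05,0.11,0,0,0,-0.1, 0.1,0.21,0,0,0.001,-0.2, 0.15,0.32,0,0,0.003,-0.3, 0.2,0.42,0.001,-0.001,0.005,-0.39, 0.241,0.505,0.003,-0.001,0.006,-0.417, 0.241,0.505,0.003,-0.001,0.006,-0.417, 0.241,0.505,0.003,-0.001,0.006,-0.417]'; python3 t.py .5985 .1062 .069 83.5
```

```text
time_s: 11.1
tcp_pos: [0.596, 0.1063, 0.1216]
tool_rot: [[-0.993, 0.114, -0.007], [0.114, 0.993, 0.002], [0.007, 0.001, -1.0]]
force: [-0.3, -0.5, 0.4]
finger_gap: 0.0423
grasp_force: 0.0
t 11.1 p [0.596  0.1063 0.1216] ya 83.44 q6 -84.1 
shift [-0.0057  0.0002  0.1051] turn [ 0.0008 -0.0068 -0.001 ] dist 0.053
```

```bash
python3 -m inch '[-0.005,0,0.03,0,-0.003,0, -0.005,0,0.07,0,-0.003,0, -0.005,0,0.095,0,-0.003,0, -0.005,0,0.106,0,-0.003,0, -0.005,0,0.106,0,-0.003,0]'; python3 -m inch '[0,0,0,0,0,0, 0,0,0,0,0,0, 0,0,0,0,0,0, 0,0,0,0,0,0]' -1 50; python3 t.py .5985 .1062 .069 83.5; python3 -c "
from h import *
o=ctrl.get_obs(); print(np.round(o['wrist_torque'],3))"
```

```text
time_s: 11.72
tcp_pos: [0.5988, 0.1064, 0.0693]
tool_rot: [[-0.993, 0.115, -0.003], [0.115, 0.993, 0.002], [0.003, 0.001, -1.0]]
force: [0.5, 0.3, 0.4]
finger_gap: 0.0424
grasp_force: 0.0
time_s: 12.22
tcp_pos: [0.5991, 0.1057, 0.0703]
tool_rot: [[-0.993, 0.114, -0.002], [0.114, 0.993, -0.0], [0.002, -0.0, -1.0]]
force: [-1.6, -4.2, 2.8]
finger_gap: 0.0136
grasp_force: 50.0
t 12.22 p [0.5991 0.1057 0.0703] ya 83.45 q6 -84.1 
shift [0.0014 0.0009 0.0026] turn [-0.0003 -0.0015 -0.0008] dist 0.002
[-0.711  0.056  0.002]
```

```bash
python3 -m inch '[0,0,0,0,0,0.14, 0,0,0,0,0,0.28, 0,0,0,0,0,0.42, 0,0,0,0,0,0.56, 0,0,0,0,0,0.63, 0,0,0,0,0,0.63]'; python3 -c "
from h import *
o=ctrl.get_obs(); print(np.round(o['wrist_torque'],3),np.round(o['force'],1))"; python3 -m inch '[0,0,0,0,0,0, 0,0,0,0,0,0, 0,0,-0.05,0,0,0, 0,0,-0.11,0,0,0, 0,0,-0.11,0,0,0, 0,0,-0.11,0,0,0]' -0.1; python3 t.py .5672 -.1722 .125 58.5; python3 - <<'E'
from h import *
X=np.array([.9936,-.1132]); Y=np.array([.1132,.9936])
for c,n in (('scene','s3'),('side','d3')):
    im,d,W=shot(c,n); q=W[...,:2]-[.6423,-.0391]; cx=q@X*1000; cy=q@Y*1000; z=W[...,2]
    m=(d>0)&(z>.06)&(z<.072)&(abs(cx)<45)&(abs(cy)<100); print(n,'cart',cv2.minAreaRect(np.c_[cx[m],cy[m]].astype(np.float32)))
    for s in(1,-1):
        m=(d>0)&(z>.043)&(z<.053)&(cx<-5)&(cx>-45)&(abs(cy*s-100)<18); print('jaw top x',s,m.sum(),np.percentile(cx[m],[2,50,98]).round(1))
E
```

```text
time_s: 12.98
tcp_pos: [0.599, 0.1052, 0.0703]
tool_rot: [[-0.715, 0.699, -0.002], [0.699, 0.715, -0.001], [0.001, -0.002, -1.0]]
force: [-1.5, -5.9, 3.3]
finger_gap: 0.0138
grasp_force: 50.0
[-1.074  0.256 -0.024] [-1.5 -5.9  3.3]
time_s: 13.72
tcp_pos: [0.5984, 0.1066, 0.1237]
tool_rot: [[-0.715, 0.699, -0.003], [0.699, 0.715, 0.002], [0.004, -0.001, -1.0]]
force: [0.0, -0.3, 0.2]
finger_gap: 0.0425
grasp_force: 0.0
t 13.72 p [0.5984 0.1066 0.1237] ya 45.64 q6 -46.3 
shift [-0.3452 -0.4422 -0.0034] turn [-0.0007 -0.0035 -0.2144] dist 0.281
s3 cart ((2.4829845428466797, -1.0004196166992188), (152.4593963623047, 41.42483139038086), 89.91461944580078)
jaw top x 1 80 [-38.9 -28.7 -22.8]
jaw top x -1 100 [-38.2 -30.5 -24.6]
d3 cart ((5.014116287231445, 0.40184783935546875), (42.82683563232422, 149.8269500732422), 0.15259449183940887)
jaw top x 1 20 [-35.8 -29.2 -21. ]
jaw top x -1 29 [-37.  -31.9 -22.8]
```

```bash
python3 -m inch '[-0.07,-0.09,0,0,0,-0.05, -0.14,-0.18,0,0,0,-0.1, -0.21,-0.27,0,0,0,-0.16, -0.28,-0.36,0,0,-0.002,-0.214, -0.345,-0.442,-0.003,0,-0.0035,-0.214, -0.345,-0.442,-0.003,0,-0.0035,-0.214, -0.345,-0.442,-0.003,0,-0.0035,-0.214, -0.345,-0.442,-0.003,0,-0.0035,-0.214]'; python3 t.py .5672 -.1722 .069 58.5
```

```text
time_s: 14.82
tcp_pos: [0.5677, -0.1707, 0.1254]
tool_rot: [[-0.853, 0.522, 0.0], [0.522, 0.853, -0.0], [-0.0, 0.0, -1.0]]
force: [-0.7, 0.2, 0.5]
finger_gap: 0.0423
grasp_force: 0.0
t 14.82 p [ 0.5677 -0.1707  0.1254] ya 58.57 q6 -86.3 
shift [-0.0007 -0.0031  0.1127] turn [0.     0.0001 0.0011] dist 0.056
```

```bash
cat > w.py <<'E'
from h import *
o=ctrl.get_obs(); R=np.array(o["tool_rot"]); print("W",np.round(o['wrist_torque'],3),"F",np.round(o['force'],1),"tau6",round(o["joint_torque"][5],3),"v6",round(o["joint_vel"][5],1),"ya",np.degrees(np.arctan2(R[1,1],R[0,1])).round(2))
E
python3 -m inch '[-0.0007,-0.003,0.03,0,0,0, -0.0007,-0.003,0.07,0,0,0, -0.0007,-0.003,0.1,0,0,0, -0.0007,-0.003,0.112,0,0,0, -0.0007,-0.003,0.112,0,0,0]'>/dev/null;python3 w.py; python3 -m inch '[0,0,0,0,0,0, 0,0,0,0,0,0, 0,0,0,0,0,0, 0,0,0,0,0,0]' -1 50|tail -2; python3 w.py;  python3 -m inch '[0,0,0,0,0,0.1, 0,0,0,0,0,0.2]'>/dev/null;python3 w.py;  python3 -m inch '[0,0,0,0,0,0.1, 0,0,0,0,0,0.2]'>/dev/null;python3 w.py; python3 -m inch '[0,0,0,0,0,0.09, 0,0,0,0,0,0.18]'>/dev/null;python3 w.py;python3 -m inch '[0,0,0,0,0,0]'>/dev/null;python3 w.py; python3 t.py .5672 -.1722 .069 23.5
```

```text
W [-0.008 -0.144  0.013] F [0.6 0.7 0.6] tau6 0.0 v6 -0.1 ya 58.47
finger_gap: 0.0136
grasp_force: 50.0
W [ 0.376 -0.326 -0.224] F [2.2 1.5 1.7] tau6 -0.196 v6 0.0 ya 58.43
W [ 0.149 -0.147  0.243] F [0.1 1.2 0.3] tau6 -0.421 v6 47.5 ya 46.34
W [0.018 0.08  0.264] F [0.2 0.5 2.4] tau6 -0.417 v6 47.5 ya 34.35
W [-0.115  0.212  0.242] F [-1.8 -0.6  2.9] tau6 -0.347 v6 42.7 ya 23.58
W [-0.139  0.49  -0.136] F [-3.  -0.5  3.9] tau6 0.052 v6 -1.0 ya 23.74
t 16.82 p [ 0.5672 -0.1741  0.0705] ya 23.74 q6 -51.7 
shift [0.0035 0.0015 0.0029] turn [-0.0003  0.0014  0.004 ] dist 0.002
```

```bash
python3 -m inch '[0,0,0,0,0,0, 0,0,0,0,0,0, 0,0,-0.05,0,0,0, 0,0,-0.11,0,0,0, 0,0,-0.11,0,0,0, 0,0,-0.11,0,0,0]' -0.1 |head -1; python3 t.py .599 .1058 .125 45.6
```

```text
time_s: 17.58
t 17.57 p [ 0.5667 -0.1733  0.1237] ya 23.68 q6 -51.6 
shift [ 0.4854  0.2833 -0.0025] turn [-3.000e-04 -2.000e-04 -3.653e-01] dist 0.281
```

```bash
python3 -m inch '[0.1,0.058,0,0,0,-0.08, 0.2,0.116,0,0,0,-0.16, 0.3,0.175,0,0,0,-0.24, 0.4,0.233,-0.002,0,0,-0.32, 0.485,0.283,-0.0025,0,0,-0.365, 0.485,0.283,-0.0025,0,0,-0.365, 0.485,0.283,-0.0025,0,0,-0.365, 0.485,0.283,-0.0025,0,0,-0.365]' |head -1; python3 t.py .599 .1058 .069 45.6
```

```text
time_s: 18.58
t 18.57 p [0.5993 0.1039 0.1254] ya 45.46 q6 -46.2 
shift [0.0032 0.0024 0.1128] turn [-0.0007  0.0005 -0.0024] dist 0.056
```

```bash
python3 -m inch '[0.003,0.0024,0.03,0,0,-0.002, 0.003,0.0024,0.07,0,0,-0.002, 0.003,0.0024,0.1,0,0,-0.002, 0.003,0.0024,0.112,0,0,-0.002, 0.003,0.0024,0.112,0,0,-0.002]'>/dev/null; python3 -m inch '[0,0,0,0,0,0, 0,0,0,0,0,0, 0,0,0,0,0,0, 0,0,0,0,0,0]' -1 50|tail -2; python3 w.py;  python3 -m inch '[0,0,0,0,0,0.1, 0,0,0,0,0,0.2]'>/dev/null;python3 w.py;  python3 -m inch '[0,0,0,0,0,0.09, 0,0,0,0,0,0.17]'>/dev/null;python3 w.py; python3 -m inch '[0,0,0,0,0,0]'>/dev/null;python3 w.py; python3 -m inch '[0,0,0,0,0,0, 0,0,0,0,0,0, 0,0,-0.05,0,0,0, 0,0,-0.11,0,0,0, 0,0,-0.11,0,0,0, 0,0,-0.11,0,0,0]' -0.1 |head -1; python3 t.py .5672 -.1728 .125 23.7; python3 - <<'E'
from h import *
X=np.array([.9936,-.1132]); Y=np.array([.1132,.9936])
for c,n in (('scene','s4'),('side','d4')):
    im,d,W=shot(c,n); q=W[...,:2]-[.6423,-.0391]; cx=q@X*1000; cy=q@Y*1000; z=W[...,2]
    m=(d>0)&(z>.06)&(z<.072)&(abs(cx)<45)&(abs(cy)<100); print(n,'cart',cv2.minAreaRect(np.c_[cx[m],cy[m]].astype(np.float32)))
    for s in(1,-1):
        m=(d>0)&(z>.043)&(z<.053)&(cx<-5)&(cx>-45)&(abs(cy*s-100)<18); print('jaw top x',s,m.sum(),np.percentile(cx[m],[2,50,98]).round(1))
    cv2.imwrite(f'pics/{n}c.png',cv2.resize(im[200:350,270:420] if n=='s4' else im[180:300,210:360],None,fx=4,fy=4,interpolation=cv2.INTER_CUBIC))
E
```

```text
finger_gap: 0.0134
grasp_force: 50.0
W [-0.957  0.943 -0.018] F [-5.5 -5.2  4.6] tau6 -0.037 v6 0.0 ya 45.73
W [-0.97   0.881  0.28 ] F [-5.9 -4.1  6. ] tau6 -0.42 v6 47.5 ya 33.58
W [-0.951  0.909  0.327] F [-6.5 -5.5  5. ] tau6 -0.266 v6 38.0 ya 23.42
W [-1.027  0.907 -0.008] F [-5.8 -4.1  5.1] tau6 0.066 v6 -0.7 ya 23.5
time_s: 21.08
t 21.07 p [0.5987 0.1072 0.1239] ya 23.5 q6 -24.0 
shift [-0.4885 -0.2811 -0.0018] turn [-0.0006  0.0004 -0.0034] dist 0.282
s4 cart ((7.196660995483398, -0.9270477294921875), (152.5697784423828, 41.36819839477539), 89.98119354248047)
jaw top x 1 87 [-36.1 -25.3 -18.7]
jaw top x -1 107 [-33.2 -24.8 -18.9]
d4 cart ((8.207418441772461, -0.2008209228515625), (42.22262191772461, 152.7510223388672), 0.21213489770889282)
jaw top x 1 43 [-31.1 -22.5 -17. ]
jaw top x -1 5 [-41.3 -19.5 -17.9]
```

View pics/d4c.png

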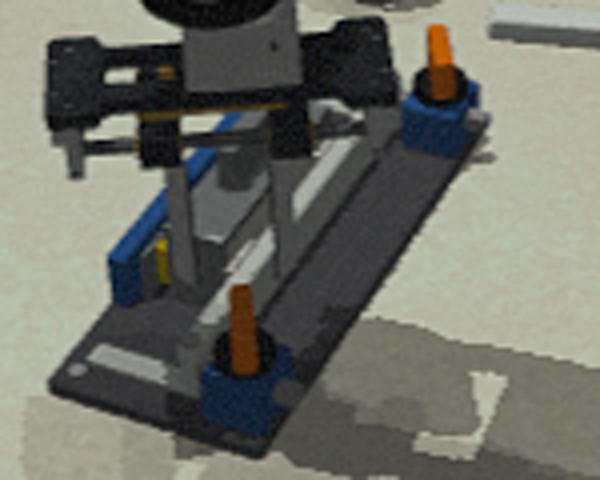

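The side crop shows both knobs turned alike (orange at (240,325) and (440,50)) and the cartridge pushed toward the yellow buffer (160,260). I continue on the right knob in small steps, reading the turning moment.

```bash
python3 -m inch '[-0.1,-0.058,0,0,0,0, -0.2,-0.115,0,0,0,0, -0.3,-0.173,0,0,0,0, -0.4,-0.23,-0.0018,0,0,-0.002, -0.4885,-0.281,-0.0018,0,0,-0.003, -0.4885,-0.281,-0.0018,0,0,-0.003, -0.4885,-0.281,-0.0018,0,0,-0.003]' |head -1; python3 t.py .5672 -.1728 .069 23.7
```

```text
time_s: 22.05
t 22.05 p [ 0.5673 -0.1722  0.1251] ya 23.66 q6 -51.5 
shift [-0.001  -0.0007  0.1121] turn [-0.0003 -0.0007 -0.0007] dist 0.056
```

```bash
python3 -m inch '[0,0,0.04,0,0,0, 0,0,0.09,0,0,0, 0,0,0.112,0,0,0, 0,0,0.112,0,0,0]'>/dev/null; python3 -m inch '[0,0,0,0,0,0, 0,0,0,0,0,0, 0,0,0,0,0,0]' -1 50|tail -2; python3 w.py;  python3 -m inch '[0,0,0,0,0,0.03]'>/dev/null;python3 w.py;  python3 -m inch '[0,0,0,0,0,0.03]'>/dev/null;python3 w.py;  python3 -m inch '[0,0,0,0,0,0.03]'>/dev/null;python3 w.py; python3 t.py .5672 -.1728 .069 23.7
```

```text
finger_gap: 0.0159
grasp_force: 5.9
W [-1.125  1.964 -0.004] F [-9.4 -5.4  5.2] tau6 -0.029 v6 0.1 ya 23.68
W [-0.415  0.836  0.309] F [-5.8 -1.5  3.9] tau6 0.041 v6 14.4 ya 21.89
W [-0.391  0.808  0.279] F [-5.2 -1.9  5.1] tau6 0.065 v6 14.2 ya 20.08
W [-0.46   0.93   0.326] F [-5.5 -2.3  4. ] tau6 0.066 v6 14.3 ya 18.28
t 23.3 p [ 0.567  -0.1738  0.0709] ya 18.28 q6 -46.1 
shift [0.0017 0.0009 0.0037] turn [-0.0021  0.0015 -0.0903] dist 0.002
```

```bash
python3 -m inch '[0,0,0,0,0,0, 0,0,0,0,0,0, 0,0,-0.05,0,0,0, 0,0,-0.11,0,0,0, 0,0,-0.11,0,0,0, 0,0,-0.11,0,0,0]' -0.1 |head -1; python3 t.py .599 .1058 .125 23.5
```

```text
time_s: 24.05
t 24.05 p [ 0.5673 -0.1725  0.124 ] ya 18.27 q6 -46.1 
shift [ 0.5088  0.2347 -0.002 ] turn [-0.0002 -0.     -0.0871] dist 0.28
```

```bash
python3 -m inch '[0.1,0.046,0,0,0,-0.02, 0.2,0.092,0,0,0,-0.04, 0.3,0.138,0,0,0,-0.06, 0.4,0.184,0,0,0,-0.08, 0.5,0.231,-0.002,0,0,-0.087, 0.509,0.235,-0.002,0,0,-0.087, 0.509,0.235,-0.002,0,0,-0.087, 0.509,0.235,-0.002,0,0,-0.087]' |head -1; python3 t.py .599 .1058 .069 23.5
```

```text
time_s: 25.05
t 25.05 p [0.5993 0.1043 0.1252] ya 23.4 q6 -24.1 
shift [0.0031 0.0007 0.1125] turn [-0.0006  0.0008 -0.0017] dist 0.056
```

```bash
python3 -m inch '[0.003,0.0015,0.04,0,0,0, 0.003,0.0015,0.09,0,0,0, 0.003,0.0015,0.112,0,0,0, 0.003,0.0015,0.112,0,0,0]'>/dev/null; python3 -m inch '[0,0,0,0,0,0, 0,0,0,0,0,0, 0,0,0,0,0,0, 0,0,0,0,0,0]' -1 50|tail -2; python3 w.py;  python3 -m inch '[0,0,0,0,0,0.03]'>/dev/null;python3 w.py;  python3 -m inch '[0,0,0,0,0,0.03]'>/dev/null;python3 w.py;  python3 -m inch '[0,0,0,0,0,0.03]'>/dev/null;python3 w.py; python3 t.py .5672 -.1728 .069 23.7
```

```text
finger_gap: 0.0137
grasp_force: 50.0
W [-0.708  1.401 -0.031] F [-7.7 -3.4  7.1] tau6 -0.05 v6 -0.0 ya 23.52
W [-0.713  1.343  0.252] F [-7.4 -3.8  6.7] tau6 0.02 v6 14.4 ya 21.72
W [-0.683  1.322  0.345] F [-7.1 -3.3  6.7] tau6 0.052 v6 14.2 ya 19.92
W [-0.652  1.24   0.315] F [-7.5 -3.1  6.9] tau6 0.052 v6 14.2 ya 18.12
t 26.43 p [0.5982 0.1064 0.0706] ya 18.12 q6 -18.5 
shift [-0.5114 -0.2326  0.0051] turn [-0.0042  0.0015 -0.093 ] dist 0.281
```

```bash
for i in 1 2 ; do python3 -m inch '[0,0,0,0,0,0.01]'>/dev/null;python3 w.py; done; python3 -m inch '[0,0,0,0,0,0, 0,0,0,0,0,0, 0,0,-0.05,0,0,0, 0,0,-0.11,0,0,0, 0,0,-0.11,0,0,0, 0,0,-0.11,0,0,0]' -0.1 |head -1; python3 t.py .5672 -.1728 .125 18.3
```

```text
W [-0.705  1.312  0.245] F [-7.3 -3.   7.8] tau6 0.22 v6 4.5 ya 17.56
W [-0.703  1.291  0.282] F [-7.8 -3.5  6.6] tau6 0.192 v6 4.7 ya 16.96
time_s: 27.42
t 27.43 p [0.5992 0.1073 0.1239] ya 16.89 q6 -17.4 
shift [-0.5175 -0.224  -0.0019] turn [-0.0004  0.0006 -0.0235] dist 0.282
```

```bash
sed -i 's/^o=/o=/; $ a print("T",round(o["joint_torque"][5]+.0146*o["joint_vel"][5],3))' w.py; python3 -m inch '[-0.1,-0.043,0,0,0,0, -0.2,-0.086,0,0,0,0, -0.3,-0.13,0,0,0,-0.01, -0.4,-0.173,0,0,0,-0.02, -0.5,-0.216,-0.002,0,0,-0.0235, -0.5175,-0.224,-0.002,0,0,-0.0235, -0.5175,-0.224,-0.002,0,0,-0.0235, -0.5175,-0.224,-0.002,0,0,-0.0235]' |head -1; python3 t.py .5672 -.1728 .069 18.3
```

```text
time_s: 28.42
t 28.43 p [ 0.5676 -0.1713  0.1254] ya 18.39 q6 -46.1 
shift [-0.0027 -0.0017  0.1128] turn [-0.0001 -0.0002  0.0015] dist 0.056
```

```bash
python3 -m inch '[-0.0027,-0.0017,0.04,0,0,0, -0.0027,-0.0017,0.09,0,0,0, -0.0027,-0.0017,0.112,0,0,0.0015, -0.0027,-0.0017,0.112,0,0,0.0015]'>/dev/null; python3 -m inch '[0,0,0,0,0,0, 0,0,0,0,0,0, 0,0,0,0,0,0, 0,0,0,0,0,0]' -1 50|tail -2; for i in 1; do python3 -m inch '[0,0,0,0,0,0.03]'>/dev/null;python3 w.py;  python3 -m inch '[0,0,0,0,0,0.03]'>/dev/null;python3 w.py;  python3 -m inch '[0,0,0,0,0,0.03]'>/dev/null;python3 w.py;python3 -m inch '[0,0,0,0,0,0.03]'>/dev/null;python3 w.py; done
```

```text
finger_gap: 0.0135
grasp_force: 50.0
W [-0.199  0.73   0.297] F [-3.9  0.6  5.7] tau6 0.001 v6 14.9 ya 16.36
T 0.219
W [-0.225  0.738  0.307] F [-4.2 -0.5  4.9] tau6 0.1 v6 14.1 ya 14.54
T 0.306
W [-0.225  0.815  0.314] F [-4.3 -0.7  6.3] tau6 0.12 v6 14.3 ya 12.75
T 0.329
W [-0.207  0.867  0.351] F [-4.9 -0.5  5.4] tau6 0.139 v6 14.3 ya 10.95
T 0.348
```

```bash
python3 -m inch '[0,0,0,0,0,0]' >/dev/null; python3 w.py; python3 -m inch '[0,0,0,0,0,0, 0,0,0,0,0,0, 0,0,-0.05,0,0,0, 0,0,-0.11,0,0,0, 0,0,-0.11,0,0,0, 0,0,-0.11,0,0,0]' -0.1 |head -1; python3 t.py .599 .1058 .125 16.9
```

```text
W [-0.222  0.882  0.222] F [-4.1 -1.3  6.3] tau6 0.276 v6 -0.2 ya 10.98
T 0.273
time_s: 30.8
t 30.8 p [ 0.5668 -0.174   0.1239] ya 11.0 q6 -39.0 
shift [ 0.537   0.17   -0.0022] turn [-0.0002 -0.0002 -0.0983] dist 0.282
```

```bash
python3 -m inch '[0.1,0.032,0,0,0,-0.02, 0.2,0.063,0,0,0,-0.04, 0.3,0.095,0,0,0,-0.06, 0.4,0.127,0,0,0,-0.08, 0.5,0.159,-0.002,0,0,-0.098, 0.537,0.17,-0.002,0,0,-0.098, 0.537,0.17,-0.002,0,0,-0.098, 0.537,0.17,-0.002,0,0,-0.098]' |head -1; python3 t.py .599 .1058 .069 16.9
```

```text
time_s: 31.8
t 31.8 p [0.5993 0.1041 0.1253] ya 16.81 q6 -17.6 
shift [0.0036 0.0005 0.1126] turn [-0.0004  0.001  -0.0016] dist 0.056
```

```bash
python3 -m inch '[0.003,0.001,0.04,0,0,0, 0.003,0.001,0.09,0,0,0, 0.003,0.001,0.112,0,0,-0.0016, 0.003,0.001,0.112,0,0,-0.0016]'>/dev/null; python3 -m inch '[0,0,0,0,0,0, 0,0,0,0,0,0, 0,0,0,0,0,0, 0,0,0,0,0,0]' -1 50|tail -2; for i in 1; do python3 -m inch '[0,0,0,0,0,0.025]'>/dev/null;python3 w.py;  python3 -m inch '[0,0,0,0,0,0.025]'>/dev/null;python3 w.py;  python3 -m inch '[0,0,0,0,0,0.025]'>/dev/null;python3 w.py;python3 -m inch '[0,0,0,0,0,0.025]'>/dev/null;python3 w.py; done; python3 -m inch '[0,0,0,0,0,0]' >/dev/null; python3 w.py
```

```text
finger_gap: 0.0137
grasp_force: 50.0
W [-0.475  1.088  0.326] F [-6.7 -1.8  6.3] tau6 0.106 v6 12.1 ya 15.53
T 0.283
W [-0.426  1.155  0.301] F [-5.3 -2.5  5.8] tau6 0.158 v6 11.8 ya 14.03
T 0.33
W [-0.486  1.115  0.298] F [-6.5 -3.4  5.5] tau6 0.174 v6 11.9 ya 12.53
T 0.348
W [-0.438  1.122  0.366] F [-6.9 -3.3  6.7] tau6 0.19 v6 11.9 ya 11.04
T 0.364
W [-0.462  1.094  0.228] F [-6.  -2.5  6.1] tau6 0.303 v6 -0.2 ya 11.07
T 0.299
```

Both knobs show a clear rise in turning moment. This puts about 10–12 N on each pad, inside the 6–18 N range, so I release and clear the arm.

```bash
python3 -m inch '[0,0,0,0,0,0, 0,0,0,0,0,0, 0,0,-0.05,0,0,0, 0,0,-0.12,0,0,0, 0,0,-0.2,0,0,0, 0,0,-0.28,0,0,0, 0,0,-0.28,0,0,0]' -0.1 |head -1; python3 t.py .45 .25 .25 11; python3 - <<'E'
from h import *
X=np.array([.9936,-.1132]); Y=np.array([.1132,.9936])
for c,n in (('scene','s5'),('side','d5')):
    im,d,W=shot(c,n); q=W[...,:2]-[.6423,-.0391]; cx=q@X*1000; cy=q@Y*1000; z=W[...,2]
    m=(d>0)&(z>.06)&(z<.072)&(abs(cx)<45)&(abs(cy)<100); print(n,'cart',cv2.minAreaRect(np.c_[cx[m],cy[m]].astype(np.float32)))
    for s in(1,-1):
        m=(d>0)&(z>.043)&(z<.053)&(cx<-5)&(cx>-45)&(abs(cy*s-100)<18); print('jaw top x',s,m.sum(),np.percentile(cx[m],[2,50,98]).round(1))
im=cv2.imread('pics/d5.png'); cv2.imwrite('pics/d5c.png',cv2.resize(im[170:300,200:360],None,fx=4,fy=4,interpolation=cv2.INTER_CUBIC))
E
```

```text
time_s: 34.3
t 34.3 p [0.602  0.1072 0.2143] ya 10.99 q6 -11.5 
shift [ 0.3381 -0.2432 -0.0744] turn [ 0.0087  0.0023 -0.0001] dist 0.212
s5 cart ((8.845979690551758, -0.37482452392578125), (41.295169830322266, 153.31898498535156), 0.07232633233070374)
jaw top x 1 78 [-30.9 -23.2 -17.1]
jaw top x -1 98 [-30.4 -23.5 -17.7]
d5 cart ((10.18757438659668, -0.6309661865234375), (155.07150268554688, 43.04290771484375), 88.83487701416016)
jaw top x 1 56 [-30.  -22.9 -15.2]
jaw top x -1 51 [-29.7 -23.5 -15.6]
```

View pics/s5.png

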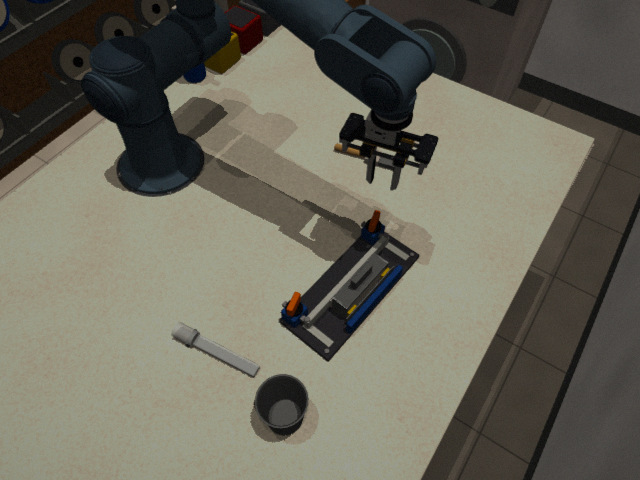

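The final picture shows the cartridge upright at (360,280), held square between the jaw and the buffers. The cup, brush and nozzle are where they were, and the gripper is clear, so I hand in.

```bash
python3 -c "
from rig import ctrl
print(ctrl.sign_off())"
```

```text
the job is handed in; nothing more can be done
None
```

I handed the job in at about 34 s: the cartridge stands upright on the clamp bed, the jaw is square, both pads press on it with an estimated 10–12 N (worked out from knob turning moment, not measured directly), and the gripper has let go.

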